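# Set up a glaze line blend: test tiles in order of shade on the rail

### The job

Finish the line blend on the tile rail: take the four blue glaze test tiles off the kiln shelf and stand one on each recipe card, so that the row darkens step by step from the white end tile to the navy end tile. Stand every tile upright on its foot, centred on its card and square to the rail. Leave the two end tiles where they stand and do not knock any tile over.

Things in the scene. Friction and masses are not known exactly. Their poses are not given: they have to be found in the camera images.
- tile_pale: Pale blue, the lightest of the four loose blends: inverted-T test tile: foot 44 (x) by 42 (y) by 9 mm, on it an upright plate 9 mm thick (x), 42 mm wide (y), top 68 mm above the underside; front and back alike; 90 g. Origin: centre of the underside, z up. Starts on the kiln shelf (a slab 15 mm high) near the robot, plate turned up to 0.5 rad from facing it
- tile_light: Light blue, the second lightest of the four loose blends: inverted-T test tile: foot 44 (x) by 42 (y) by 9 mm, on it an upright plate 9 mm thick (x), 42 mm wide (y), top 68 mm above the underside; front and back alike; 90 g. Origin: centre of the underside, z up. Starts on the kiln shelf (a slab 15 mm high) near the robot, plate turned up to 0.5 rad from facing it
- tile_medium: Medium blue, the second darkest of the four loose blends: inverted-T test tile: foot 44 (x) by 42 (y) by 9 mm, on it an upright plate 9 mm thick (x), 42 mm wide (y), top 68 mm above the underside; front and back alike; 90 g. Origin: centre of the underside, z up. Starts on the kiln shelf (a slab 15 mm high) near the robot, plate turned up to 0.5 rad from facing it
- tile_deep: Deep blue, the darkest of the four loose blends: inverted-T test tile: foot 44 (x) by 42 (y) by 9 mm, on it an upright plate 9 mm thick (x), 42 mm wide (y), top 68 mm above the underside; front and back alike; 90 g. Origin: centre of the underside, z up. Starts on the kiln shelf (a slab 15 mm high) near the robot, plate turned up to 0.5 rad from facing it
- end_white: White end tile (plain base glaze), standing at one end of the rail, left or right; stays there: inverted-T test tile: foot 44 (x) by 42 (y) by 9 mm, on it an upright plate 9 mm thick (x), 42 mm wide (y), top 68 mm above the underside; front and back alike; 90 g. Origin: centre of the underside, z up
- end_navy: Navy, almost black end tile (full-strength glaze), standing at the other end of the rail; stays there: inverted-T test tile: foot 44 (x) by 42 (y) by 9 mm, on it an upright plate 9 mm thick (x), 42 mm wide (y), top 68 mm above the underside; front and back alike; 90 g. Origin: centre of the underside, z up
- card_a: Cream recipe card fixed on the rail (wooden board 400 by 90 mm, top 18 mm high, strip 10 mm higher along its far edge), next to the end tile at the robot's left (+y) end. 60 (x, across the rail) by 54 (y, along it) by 2 mm; cards about 62 mm apart. Origin: centre of its underside, z up; upper face 2 mm higher
- card_b: Cream recipe card fixed on the rail (wooden board 400 by 90 mm, top 18 mm high, strip 10 mm higher along its far edge), second from the robot's left. 60 (x, across the rail) by 54 (y, along it) by 2 mm; cards about 62 mm apart. Origin: centre of its underside, z up; upper face 2 mm higher
- card_c: Cream recipe card fixed on the rail (wooden board 400 by 90 mm, top 18 mm high, strip 10 mm higher along its far edge), second from the robot's right. 60 (x, across the rail) by 54 (y, along it) by 2 mm; cards about 62 mm apart. Origin: centre of its underside, z up; upper face 2 mm higher
- card_d: Cream recipe card fixed on the rail (wooden board 400 by 90 mm, top 18 mm high, strip 10 mm higher along its far edge), next to the end tile at the robot's right (-y) end. 60 (x, across the rail) by 54 (y, along it) by 2 mm; cards about 62 mm apart. Origin: centre of its underside, z up; upper face 2 mm higher

How it is judged (in metres and radians):
At the end, for the whole second after the job is handed in: From white end to navy end: pale, light, medium, deep, one per card, each within 12 mm of the card centre, foot less than 4 mm above it, square within 0.2 rad, upright within 0.1 rad, released, at rest; end tiles upright, within 10 mm of their start (((horizontal distance between end_white and card_a below 0.09 m and horizontal distance between tile_pale and card_a below 0.012 m and z of tile_pale in the frame of card_a below 0.006 m and angle between the x axis of tile_pale and the x axis of card_a, either way round below 0.2 rad and horizontal distance between tile_light and card_b below 0.012 m and z of tile_light in the frame of card_b below 0.006 m and angle between the x axis of tile_light and the x axis of card_b, either way round below 0.2 rad and horizontal distance between tile_medium and card_c below 0.012 m and z of tile_medium in the frame of card_c below 0.006 m and angle between the x axis of tile_medium and the x axis of card_c, either way round below 0.2 rad and horizontal distance between tile_deep and card_d below 0.012 m and z of tile_deep in the frame of card_d below 0.006 m and angle between the x axis of tile_deep and the x axis of card_d, either way round below 0.2 rad) or (horizontal distance between end_white and card_d below 0.09 m and horizontal distance between tile_pale and card_d below 0.012 m and z of tile_pale in the frame of card_d below 0.006 m and angle between the x axis of tile_pale and the x axis of card_d, either way round below 0.2 rad and horizontal distance between tile_light and card_c below 0.012 m and z of tile_light in the frame of card_c below 0.006 m and angle between the x axis of tile_light and the x axis of card_c, either way round below 0.2 rad and horizontal distance between tile_medium and card_b below 0.012 m and z of tile_medium in the frame of card_b below 0.006 m and angle between the x axis of tile_medium and the x axis of card_b, either way round below 0.2 rad and horizontal distance between tile_deep and card_a below 0.012 m and z of tile_deep in the frame of card_a below 0.006 m and angle between the x axis of tile_deep and the x axis of card_a, either way round below 0.2 rad)) and angle between each of tile_pale, tile_light, tile_medium, tile_deep, end_white, end_navy's own z axis and vertical below 0.1 rad and linear speed of each of tile_pale, tile_light, tile_medium, tile_deep below 0.02 m/s and angular speed of each of tile_pale, tile_light, tile_medium, tile_deep below 0.2 rad/s and distance of each of end_white, end_navy from where it was at the start of the episode below 0.01 m); the robot touches nothing.
It fails at once if a tile is knocked over (tipped by more than 0.7 rad) (angle between any of tile_pale, tile_light, tile_medium, tile_deep, end_white, end_navy's own z axis and vertical above 0.7 rad).
It fails at once if an end tile is shifted by more than 20 mm (distance of any of end_white, end_navy from where it was at the start of the episode above 0.02 m).
It also fails if it takes over 93 s, if anything falls off the work surface, if the arm or the gripper's body presses on something with over 40 N, if the wrist force passes 120 N, or if a joint passes its speed limit or range.

### The arm

A 6-joint arm with a two-finger parallel gripper is mounted at the origin on the work surface. World frame = base frame: x ahead of the robot, y to its left, z up, the work surface at z = 0. Lengths are in mm, angles in rad, forces in N, time in s.
With the tool pointing down it reaches from about 275 to 1000 mm from the base axis. Payload 8.4 kg.
Tool frame: the origin (TCP) lies at the very end of the fingers, on their centre line; the grasp point (between the pads) lies 19 mm behind it; z points along the fingers, y is the direction in which the jaws open and shut (so a half turn about z gives the same grasp; the last joint's range is limited). The gripper opens to 85 mm and grips with 20 to 120 N. Pads are 22 mm wide; open, the fingers measure 114 mm over their backs; the gripper's body (76 mm by 85 mm) begins 54 mm behind the grasp point. The pads swing forward as they close: fully open they stand 13 mm farther back than shut.
Start: joints at [1.1, 0.353, 1.633, -0, 1.155, -0.002], TCP at [282.384, 557.573, 231.281] pointing down, gripper open.
Joint ranges: [-2.63, 2.63], [-0.92, 2.1], [0.06, 2.66], [-1.3, 4.44], [0, 2.69], [-3.02, 3.02]. Speed limits (rad/s): [2.22, 2.22, 2.79, 3.14, 3.14, 3.14].

### API

Orientations are given as [roll, pitch, yaw] about the fixed x, y, z axes, in that order (R = Rz(yaw) Ry(pitch) Rx(roll)).
In Python, from rig import sense, grab_frame, get_calibration, sign_off, boxes_of, trace gives the robot as it stands.
- The arm moves only by the tool servo_tool, never from a script. Its argument "rows" is a list of rows, each a list of 3 entries, a list of its own where there are three numbers: the finger opening in mm, from 0 to 85.4, then the shift along the tool's x, y, z in mm, then the turn, a rotation vector about the tool's x, y, z in degrees. A call has 1 to 8 rows; each row shifts and turns the commanded pose from where the row before left it, along the tool's axes as they then stand; what a row does not reach is not made up. A row lasts 1/8 s, in which the tool goes at most 62.5 mm and 10.7 degrees, less where a joint would pass 70% of its speed; a pose out of reach is approached as far as the arm can. A call is refused whole if a number of a shift passes 62.5 or a number of a turn 10.7, either way. A call with a gripper value outside its range is refused whole. The fingers move at their own pace and stop on an object; "force" is the grip in N (left out, the last holds). Time passes only in rows, so rows that do not move let the fingers close. It gives the time, the measured TCP pose, the force and the opening at its end, in the units of the state.
- sense(): the state, without advancing time (a new reading comes with each control period).
- grab_frame(name): name is "scene" or "top" or "wrist"; returns the picture (420x560x3 uint8, blue, green, red); there is no depth.
- get_calibration(name): a dict with "intrinsics" (3x3 intrinsics, pixels), "world_to_cam" (4x4, takes a point from world to camera coordinates). Camera axes: x right, y down, z forward; pixel columns grow to the right and rows downward; lengths in mm; the calibration is good to about 2 mm. A picture is of the moment at which its call begins: read the wrist's pose just before it. get_calibration takes no time and is no camera call; for the wrist camera it gives the pose at the moment of the call.
- sign_off(): hands the job in, once; it reports no verdict.
Trained networks look in the newest picture that a camera, given by its name, has taken for a name from the list of things; names that differ only in an ending like _2 or _b are one class to them, and where a whole thing is asked for, a point or a joint stands for the part that bears it (a point fixed in the world has none). Each returns a list of dicts, best first, with "conf" (0 to 1); they miss things now and then, are a little off and sometimes report something else, mostly with a low value. They report only what shows in the picture. A call takes as long as a camera call.
- boxes_of(camera, thing): "centre" ([x, y, z] in mm, in the coordinates of the camera as it stood for that picture, good to about 4 mm: the middle of the surface that is visible of it).
- trace(camera, thing): "mask" (420x560 bool, what is visible of it).
The state is a dict: "clock": time; "qpos": joint angles; "qvel": joint speeds; "joint_efforts": joint torques, N m; "eef_pos": TCP position; "tcp_rot": TCP orientation; "contact_force": force on the tool from outside, world axes, zero at the start; "wrist_torque": the same for the moment, N m; "opening": opening from 0.0 (shut) to 1.0 (fully open).
Only numpy, scipy, OpenCV 4.12 (cv2) and the standard library are available. Lean on these libraries where they do the work, as an engineer would, in place of code of your own. Each camera call takes 0.05 s, during which the arm holds its last target. There are 200 camera calls.

## Working session

There is one attempt and no reset: what is moved stays moved. The work goes in short steps, Python scripts to look and compute and a tool call to move; the robot and the scene stay as the last step left them, time stands still between calls to the robot, and variables do not carry over. Pictures are saved under pics/ and viewed, about 12 in all and at most 16, crops included, and the job is handed in when it is done.

Besides the shell and the picture viewer there is one more tool, called after "Emit:" by a JSON object that holds its "op" and its "data", one argument or row to a line. servo_tool: Moves the arm, as the interface text tells. Its arguments: {"type":"object","properties":{"rows":{"type":"array","items":{"type":"array"}},"force":{"type":"number"}},"required":["rows"]}

```bash
mkdir -p pics; ls
python3 - <<'E'
from rig import *
import cv2,numpy as np
s=sense();print(s)
a=grab_frame("scene");b=grab_frame("top")
cv2.imwrite("pics/s1.png",a);cv2.imwrite("pics/t1.png",b)
for n in("scene","top"):
    c=get_calibration(n);print(np.round(c["intrinsics"],1).tolist(),np.round(c["world_to_cam"],3).tolist())
T=np.linalg.inv(get_calibration("top")["world_to_cam"])
for n in ["tile_pale","tile_light","tile_medium","tile_deep","end_white","end_navy","card_a"]:
    for d in boxes_of("top",n)[:5]:print(n,round(d["conf"],2),np.round((T@np.append(d["centre"],1))[:3]))
print(sense()["clock"])
E
```

```text
pics
{'clock': 0.0, 'qpos': array([ 1.09961138e+00,  3.53640601e-01,  1.63411466e+00,  2.01399708e-05,
        1.15520998e+00, -2.39357700e-03]), 'qvel': array([-0.00066029, -0.00115263, -0.00152175, -0.00055747,  0.00078762,
        0.00245433]), 'joint_efforts': array([ 2.15900756e-03, -6.05248404e+01, -3.42063475e+01,  1.02521249e-04,
        9.23588901e-03, -4.33168748e-05]), 'eef_pos': array([282.15880171, 557.15998921, 230.57473223]), 'tcp_rot': array([-3.14022011e+00, -2.16998123e-05,  2.67279313e+00]), 'contact_force': array([-0.12651067,  0.02612986,  0.35467541]), 'wrist_torque': array([-0.02961045, -0.01659689, -0.05565002]), 'opening': 1.0028467965470704}
[[407.7, 0.0, 282.4], [0.0, 407.7, 210.9], [0.0, 0.0, 1.0]] [[-0.392, 0.92, -0.017, 201.406], [0.617, 0.249, -0.746, -307.385], [-0.682, -0.303, -0.665, 1077.145], [0.0, 0.0, 0.0, 1.0]]
[[502.4, 0.0, 283.6], [0.0, 502.4, 210.2], [0.0, 0.0, 1.0]] [[0.006, -1.0, -0.022, 13.069], [-0.996, -0.004, -0.084, 564.101], [0.084, 0.022, -0.996, 964.638], [0.0, 0.0, 0.0, 1.0]]
tile_pale 0.88 [451. 148.  24.]
tile_light 0.81 [500. -70.  22.]
tile_medium 0.57 [440.  -1.  24.]
tile_deep 0.58 [505.  74.  28.]
end_white 0.69 [656. 185.  25.]
end_navy 0.85 [ 661. -126.   22.]
card_a 0.8 [664.  61.  19.]
card_a 0.77 [664.  -1.  22.]
card_a 0.76 [659. 122.  22.]
card_a 0.7 [667. -60.  23.]
0.45
```

View pics/t1.png

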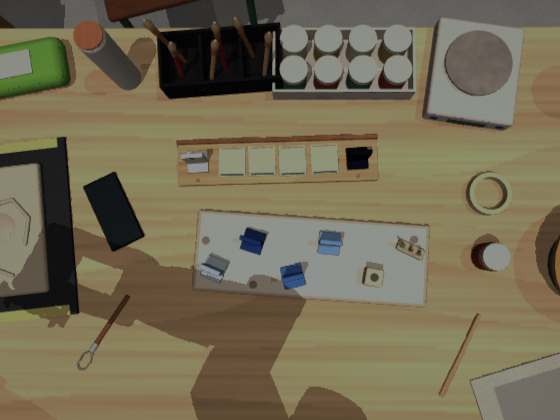

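View pics/s1.png

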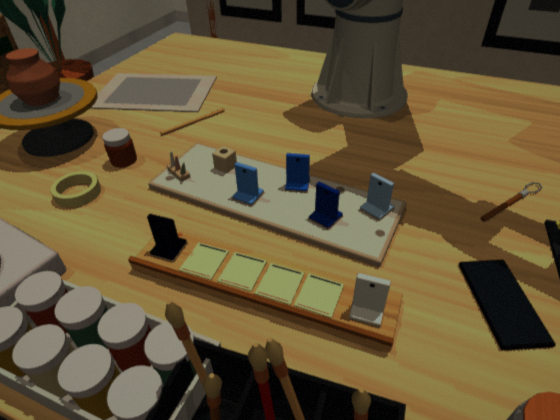

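The top view (≈1.9 mm/px) shows white at the left end of the rail (195,160), navy at the right (358,158) and four cards between them. The tiles are at deep (253,240), light (330,242), medium (292,275) and pale (213,267). So pale goes on a, light on b, medium on c and deep on d. Next I'll fit the tile model to the masks.

```bash
cat > h.py <<'E'
from rig import *
import cv2,numpy as np
from scipy.optimize import minimize
def proj(c,P):
    q=c["world_to_cam"][:3]@np.c_[P,np.ones(len(P))].T
    q=c["intrinsics"]@q;return (q[:2]/q[2]).T
def box(sx,sy,z0,z1):return np.array([[a*sx/2,b*sy/2,z] for a in(-1,1) for b in(-1,1) for z in(z0,z1)])
B=[box(44,42,0,9),box(9,42,9,68)]
def sil(c,p,z,S=4):
    R=np.array([[np.cos(p[2]),-np.sin(p[2]),0],[np.sin(p[2]),np.cos(p[2]),0],[0,0,1]])
    m=np.zeros((420,560),np.uint8)
    m=np.zeros((420*S,560*S),np.uint8)
    for b in B:
        h=cv2.convexHull(((proj(c,b@R.T+[p[0],p[1],z])+.5)*S-.5).astype(np.float32))
        cv2.fillConvexPoly(m,np.round(h*16).astype(np.int32),1,shift=4)
    return cv2.resize(m.astype(np.float32),(560,420),interpolation=cv2.INTER_AREA)
def fit(views,p0,z):
    def f(p):
        e=0
        for c,m in views:
            s=sil(c,p,z);e+=1-np.minimum(s,m).sum()/np.maximum(s,m).sum()
        return e/len(views)
    best=None
    for t in(p0[2]-.3,p0[2],p0[2]+.3):
        r=minimize(f,[p0[0],p0[1],t],method="Nelder-Mead",options=dict(initial_simplex=[[p0[0]+a,p0[1]+b,t+d] for a,b,d in((0,0,0),(8,0,0),(0,8,0),(0,0,.25))],maxiter=120))
        if best is None or r.fun<best.fun:best=r
    return best
E
cat > m.py <<'E'
from h import *
cal={n:get_calibration(n) for n in("scene","top")}
for n in cal:grab_frame(n)
g={"tile_pale":(445,150,15),"tile_light":(500,-72,15),"tile_medium":(440,-1,15),"tile_deep":(500,74,15),"end_white":(656,185,18),"end_navy":(661,-126,18)}
for n,(x,y,z) in g.items():
    V={k:(cal[k],t[0]["mask"].astype(np.float32)) for k in cal if (t:=trace(k,n))}
    for vs in (["top"],["scene"],["top","scene"]):
        if all(v in V for v in vs):
            r=fit([V[v] for v in vs],(x,y,0),z);print(n,vs,np.round(r.x,2),round(r.fun,3))
for k in cal:
    c=cal[k];C=c["world_to_cam"];Ki=np.linalg.inv(c["intrinsics"]);o=np.linalg.inv(C)[:3,3]
    for t in trace(k,"card_a")[:5]:
        cn=max(cv2.findContours(t["mask"].astype(np.uint8),0,1)[0],key=cv2.contourArea)
        M=cv2.moments(t["mask"].astype(np.uint8),True);u=np.array([M["m10"]/M["m00"],M["m01"]/M["m00"],1])
        d=C[:3,:3].T@Ki@u;p=o+d*(20-o[2])/d[2];print(k,"card",round(t["conf"],2),np.round(p,1),M["m00"])
print(sense()["clock"])
E
python3 m.py
```

```text
tile_pale ['top'] [ 4.4759e+02  1.5217e+02 -3.9000e-01] 0.059
tile_pale ['scene'] [ 4.4914e+02  1.5160e+02 -4.4000e-01] 0.072
tile_pale ['top', 'scene'] [ 4.4794e+02  1.5194e+02 -3.9000e-01] 0.07
tile_light ['top'] [ 5.0013e+02 -7.2690e+01 -8.0000e-02] 0.066
tile_light ['scene'] [ 5.0115e+02 -7.3090e+01 -7.0000e-02] 0.047
tile_light ['top', 'scene'] [ 5.005e+02 -7.287e+01 -8.000e-02] 0.061
tile_medium ['top'] [ 4.3457e+02 -1.3800e+00  2.5000e-01] 0.061
tile_medium ['scene'] [ 4.3475e+02 -2.9500e+00  2.6000e-01] 0.034
tile_medium ['top', 'scene'] [ 4.3499e+02 -2.4900e+00  2.7000e-01] 0.061
tile_deep ['top'] [ 5.029e+02  7.659e+01 -3.000e-01] 0.055
tile_deep ['scene'] [ 5.0322e+02  7.6390e+01 -3.2000e-01] 0.042
tile_deep ['top', 'scene'] [ 5.0321e+02  7.6400e+01 -3.1000e-01] 0.05
end_white ['top'] [6.6079e+02 1.8896e+02 7.0000e-02] 0.054
end_white ['scene'] [6.6211e+02 1.8842e+02 7.0000e-02] 0.043
end_white ['top', 'scene'] [6.6094e+02 1.8859e+02 7.0000e-02] 0.056
end_navy ['top'] [ 6.6754e+02 -1.2769e+02  6.0000e-02] 0.06
end_navy ['scene'] [ 6.6937e+02 -1.2858e+02  2.0000e-02] 0.056
end_navy ['top', 'scene'] [ 6.6819e+02 -1.2844e+02  5.0000e-02] 0.073
scene card 0.96 [666.4  60.7  20. ] 1253.0
scene card 0.89 [670.2 -63.9  20. ] 1049.0
scene card 0.16 [423.3 148.   20. ] 1054.0
top card 0.86 [663.2  61.3  20. ] 745.0
top card 0.81 [6.64e+02 5.00e-01 2.00e+01] 752.0
top card 0.63 [667.  -63.6  20. ] 796.0
top card 0.61 [660.4 118.9  20. ] 741.0
1.25
```

```bash
cat > plan.py <<'E'
# plan.py x y z tileyaw n [x y z tileyaw n ...] : rows in tool axes from the sensed pose
import sys,numpy as np
from rig import sense
from scipy.spatial.transform import Rotation as R
s=sense();p=s["eef_pos"].copy();q=R.from_euler("xyz",s["tcp_rot"])
a=list(map(float,sys.argv[1:]))
for k in range(0,len(a),5):
    x,y,z,t,n=a[k:k+5];n=int(n);T=R.from_euler("xyz",[np.pi,0,t+np.pi/2]);g=np.array([x,y,z])
    for i in range(n,0,-1):
        d=np.round(q.inv().apply((g-p)/i),1);w=np.round(np.degrees((q.inv()*T).as_rotvec())/i,1)
        print([d.tolist(),w.tolist()]);p=p+q.apply(d);q=q*R.from_rotvec(np.radians(w))
E
python3 plan.py 503.2 76.4 150 -0.31 13 503.2 76.4 48 -0.31 3
```

```text
[[-31.9, -25.3, 6.3], [-0.0, 0.0, 6.2]]
[[-34.4, -21.8, 6.2], [-0.0, 0.0, 6.2]]
[[-36.6, -17.9, 6.3], [-0.0, 0.0, 6.2]]
[[-38.3, -13.9, 6.2], [-0.0, 0.0, 6.2]]
[[-39.6, -9.6, 6.3], [-0.0, 0.0, 6.2]]
[[-40.4, -5.3, 6.2], [0.0, 0.0, 6.2]]
[[-40.7, -0.9, 6.3], [0.0, 0.0, 6.2]]
[[-40.6, 3.5, 6.2], [0.0, 0.0, 6.3]]
[[-39.9, 7.9, 6.3], [0.0, 0.0, 6.2]]
[[-38.9, 12.2, 6.2], [0.0, 0.0, 6.3]]
[[-37.3, 16.4, 6.3], [0.0, 0.0, 6.2]]
[[-35.3, 20.3, 6.2], [0.0, 0.0, 6.3]]
[[-32.8, 24.0, 6.3], [0.0, 0.0, 6.2]]
[[-0.0, -0.0, 34.0], [0.0, 0.0, 0.0]]
[[-0.0, -0.0, 34.0], [0.0, 0.0, 0.0]]
[[-0.0, -0.0, 34.0], [0.0, 0.0, 0.0]]
```

Emit:
{"op": "servo_tool", "data": {
  "rows": [
    [85,[-32,-25,6],[0,0,6.2]],
    [85,[-34,-22,6],[0,0,6.2]],
    [85,[-37,-18,6],[0,0,6.2]],
    [85,[-38,-14,6],[0,0,6.2]],
    [85,[-40,-10,6],[0,0,6.2]],
    [85,[-40,-5,6],[0,0,6.2]],
    [85,[-41,-1,6],[0,0,6.2]],
    [85,[-41,3,6],[0,0,6.3]]
  ],
  "force": 40
}}

```text
clock: 2.25
eef_pos: [418.4, 259.4, 183.3]
tcp_rot: [3.141, -0.0, 1.802]
contact_force: [0.4, 0.1, -0.0]
opening: 0.995
```

Emit:
{"op": "servo_tool", "data": {
  "rows": [
    [85,[-40,8,6],[0,0,6.2]],
    [85,[-39,12,6],[0,0,6.3]],
    [85,[-37,16,6],[0,0,6.2]],
    [85,[-35,20,6],[0,0,6.3]],
    [85,[-33,24,6],[0,0,6.2]],
    [85,[0,0,0],[0,0,0]],
    [85,[0,0,0],[0,0,0]]
  ]
}}

```text
clock: 3.12
eef_pos: [501.7, 76.0, 153.3]
tcp_rot: [-3.141, -0.0, 1.261]
contact_force: [0.7, -0.6, 1.0]
opening: 0.992
```

```bash
python3 plan.py 503.2 76.4 120 -0.31 1 503.2 76.4 49 -0.31 3
python3 - <<'E'
from h import *
print(sense()["eef_pos"],sense()["clock"]);cv2.imwrite("pics/w1.png",grab_frame("wrist"))
c=get_calibration("wrist");t=trace("wrist","tile_deep")
if t:
    r=fit([(c,t[0]["mask"].astype(np.float32))],(503,76.4,-.31),15);print(r.x,r.fun,t[0]["conf"])
E
```

```text
[[0.9, 1.3, 33.3], [-0.0, -0.0, 0.0]]
[[-0.0, 0.0, 23.7], [-0.0, -0.0, 0.0]]
[[-0.0, 0.0, 23.7], [-0.0, -0.0, 0.0]]
[[-0.1, 0.1, 23.6], [-0.0, -0.0, 0.0]]
[501.67718577  75.98189902 153.3043699 ] 3.125
[ 5.03208510e+02  7.64257088e+01 -3.06801789e-01] 0.045596539974212646 0.8
```

View pics/w1.png

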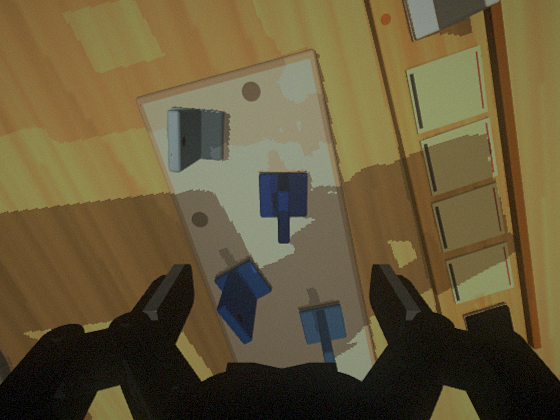

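The wrist picture shows the deep tile at (283,200) between the fingers, and its fit agrees with the other views to 0.1 mm. Grasping it now.

Emit:
{"op": "servo_tool", "data": {
  "rows": [
    [85,[1,1.3,33],[0,0,0]],
    [85,[0,0,24],[0,0,0]],
    [85,[0,0,24],[0,0,0]],
    [85,[0,0,24],[0,0,0]],
    [85,[0,0,0],[0,0,0]],
    [0,[0,0,0],[0,0,0]],
    [0,[0,0,0],[0,0,0]],
    [0,[0,0,0],[0,0,0]]
  ],
  "force": 40
}}

```text
clock: 4.22
eef_pos: [504.0, 76.5, 49.1]
tcp_rot: [3.14, -0.001, 1.261]
contact_force: [-0.4, -0.3, 0.7]
opening: 0.372
```

Emit:
{"op": "servo_tool", "data": {
  "rows": [
    [0,[0,0,0],[0,0,0]],
    [0,[0,0,0],[0,0,0]],
    [0,[0,0,0],[0,0,0]]
  ]
}}

```text
clock: 4.6
eef_pos: [503.7, 76.3, 48.7]
tcp_rot: [3.141, -0.0, 1.261]
contact_force: [-1.3, -0.0, 6.7]
opening: 0.099
```

```bash
python3 plan.py 503.2 76.4 145 -0.31 4 668 -63.7 145 0.035 9
python3 - <<'E'
from h import *
grab_frame("wrist");c=get_calibration("wrist")
C=c["world_to_cam"];Ki=np.linalg.inv(c["intrinsics"]);o=np.linalg.inv(C)[:3,3]
for t in trace("wrist","card_a")[:5]:
    M=cv2.moments(t["mask"].astype(np.uint8),True);u=np.array([M["m10"]/M["m00"],M["m01"]/M["m00"],1])
    d=C[:3,:3].T@Ki@u;p=o+d*(20-o[2])/d[2];print("card",round(t["conf"],2),np.round(p,1),M["m00"])
E
```

```text
[[-0.0, -0.1, -24.1], [0.0, -0.0, -0.0]]
[[-0.0, -0.1, -24.1], [0.0, -0.0, -0.0]]
[[-0.0, -0.1, -24.1], [0.0, -0.0, -0.0]]
[[-0.1, -0.2, -24.0], [0.0, -0.0, -0.0]]
[[-9.2, 22.2, 0.0], [0.0, -0.0, -2.2]]
[[-10.1, 21.8, 0.0], [0.0, -0.0, -2.2]]
[[-10.9, 21.4, 0.0], [0.0, -0.0, -2.2]]
[[-11.7, 21.0, 0.0], [0.0, -0.0, -2.2]]
[[-12.5, 20.5, 0.0], [0.0, -0.0, -2.2]]
[[-13.3, 20.0, 0.0], [0.0, -0.0, -2.2]]
[[-14.1, 19.5, 0.0], [0.0, -0.0, -2.2]]
[[-14.8, 19.0, 0.0], [0.0, -0.0, -2.2]]
[[-15.5, 18.3, 0.0], [0.0, -0.0, -2.2]]
card 0.87 [649.1  62.5  20. ] 5301.0
card 0.78 [648.4   2.1  20. ] 3671.0
card 0.71 [649.  -61.4  20. ] 2231.0
card 0.57 [649.4 121.9  20. ] 7938.0
```

Emit:
{"op": "servo_tool", "data": {
  "rows": [
    [0,[0,0,-24],[0,0,0]],
    [0,[0,0,-24],[0,0,0]],
    [0,[0,0,-24],[0,0,0]],
    [0,[0,0,-24],[0,0,0]],
    [0,[-9,22,0],[0,0,-2.2]],
    [0,[-10,22,0],[0,0,-2.2]],
    [0,[-11,21,0],[0,0,-2.2]],
    [0,[-12,21,0],[0,0,-2.2]]
  ]
}}

```text
clock: 5.7
eef_pos: [576.5, 13.6, 144.0]
tcp_rot: [-3.141, 0.0, 1.416]
contact_force: [0.1, 0.8, -0.7]
opening: 0.099
```

Emit:
{"op": "servo_tool", "data": {
  "rows": [
    [0,[-12.5,20.5,0],[0,0,-2.2]],
    [0,[-13,20,0],[0,0,-2.2]],
    [0,[-14,19.5,0],[0,0,-2.2]],
    [0,[-15,19,0],[0,0,-2.2]],
    [0,[-15.5,18,0],[0,0,-2.2]],
    [0,[0,0,0],[0,0,0]],
    [0,[0,0,0],[0,0,0]]
  ]
}}

```text
clock: 6.58
eef_pos: [666.6, -63.1, 143.7]
tcp_rot: [-3.14, -0.0, 1.606]
contact_force: [-0.7, -0.2, -0.9]
opening: 0.101
```

```bash
python3 plan.py 668 -63 100 0.035 2 668 -63 54.5 0.035 3
python3 - <<'E'
from h import *
print(sense()["eef_pos"],sense()["opening"]);cv2.imwrite("pics/w2.png",grab_frame("wrist"))
E
```

```text
[[0.0, 0.7, 21.9], [-0.0, -0.0, -0.0]]
[[0.1, 0.7, 21.8], [-0.1, -0.0, -0.0]]
[[-0.0, 0.0, 15.2], [0.0, -0.0, -0.0]]
[[-0.0, 0.0, 15.2], [0.0, -0.0, -0.0]]
[[-0.0, 0.0, 15.1], [0.0, -0.0, -0.0]]
[666.64849529 -63.14869177 143.71107482] 0.10097981073745917
```

View pics/w2.png

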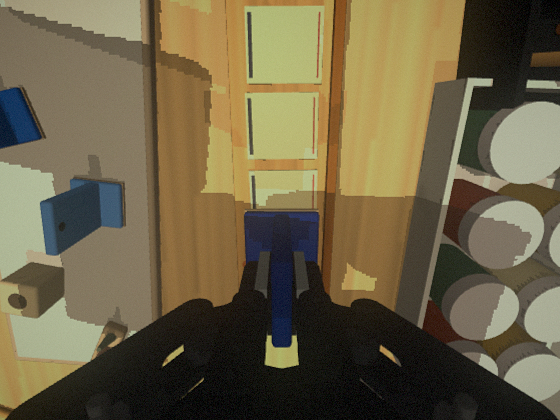

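The deep tile hangs square and is centred across card d (tile column 282, card centre about 283). Lowering it.

Emit:
{"op": "servo_tool", "data": {
  "rows": [
    [0,[0,0.7,22],[0,0,0]],
    [0,[0,0.7,22],[0,0,0]],
    [0,[0,0,20],[0,0,0]],
    [0,[0,0,15],[0,0,0]],
    [0,[0,0,7.5],[0,0,0]],
    [0,[0,0,3],[0,0,0]],
    [0,[0,0,0],[0,0,0]],
    [0,[0,0,0],[0,0,0]]
  ]
}}

```text
clock: 7.62
eef_pos: [669.4, -63.5, 55.4]
tcp_rot: [3.141, 0.0, 1.606]
contact_force: [-0.7, 0.5, -0.8]
opening: 0.104
```

Emit:
{"op": "servo_tool", "data": {
  "rows": [
    [25,[0,0,0],[0,0,0]],
    [50,[0,0,0],[0,0,0]],
    [85,[0,0,0],[0,0,0]],
    [85,[0,0,0],[0,0,0]],
    [85,[0,0,0],[0,0,0]],
    [85,[0,0,-30],[0,0,0]],
    [85,[0,0,-40],[0,0,0]],
    [85,[0,0,-26],[0,0,0]]
  ]
}}

```text
clock: 8.62
eef_pos: [669.6, -63.5, 152.7]
tcp_rot: [3.14, 0.0, 1.606]
contact_force: [0.3, -0.1, -0.3]
opening: 0.995
```

```bash
python3 plan.py 500.5 -72.9 150 -0.08 7 500.5 -72.9 49 -0.08 4
```

```text
[[-0.5, -24.2, 0.3], [0.0, 0.0, 0.9]]
[[-0.9, -24.2, 0.3], [0.0, 0.0, 1.0]]
[[-1.3, -24.2, 0.4], [0.0, 0.0, 0.9]]
[[-1.6, -24.1, 0.3], [0.0, 0.0, 1.0]]
[[-2.1, -24.1, 0.4], [0.0, 0.0, 0.9]]
[[-2.5, -24.1, 0.3], [0.0, 0.0, 1.0]]
[[-2.8, -24.0, 0.4], [0.1, 0.0, 0.9]]
[[-0.0, 0.0, 25.2], [-0.0, 0.0, 0.0]]
[[-0.0, 0.0, 25.3], [-0.0, 0.0, 0.0]]
[[-0.0, 0.0, 25.2], [-0.0, 0.0, 0.0]]
[[-0.0, 0.1, 25.3], [-0.0, 0.0, 0.0]]
```

Emit:
{"op": "servo_tool", "data": {
  "rows": [
    [85,[-0.5,-24,0],[0,0,0.9]],
    [85,[-1,-24,0],[0,0,1]],
    [85,[-1,-24,0],[0,0,0.9]],
    [85,[-1.6,-24,0],[0,0,1]],
    [85,[-2,-24,0],[0,0,0.9]],
    [85,[-2.5,-24,0],[0,0,1]],
    [85,[-3,-24,0],[0,0,0.9]],
    [85,[0,0,0],[0,0,0]]
  ]
}}

```text
clock: 9.62
eef_pos: [499.4, -72.7, 150.8]
tcp_rot: [-3.141, 0.0, 1.491]
contact_force: [0.2, -0.3, -0.5]
opening: 0.992
```

```bash
python3 plan.py 500.5 -72.9 49 -0.08 4
python3 - <<'E'
from h import *
for n in("top","wrist"):
    cv2.imwrite(f"pics/{n}3.png",grab_frame(n));c=get_calibration(n)
    for k,p,z in(("tile_deep",(668,-63,.03),20),("tile_light",(500.5,-72.9,-.08),15)):
        if t:=trace(n,k):
            r=fit([(c,t[0]["mask"].astype(np.float32))],p,z);print(n,k,np.round(r.x,2),r.fun,t[0]["conf"])
E
```

```text
[[-0.0, 0.3, 25.5], [-0.0, 0.0, 0.0]]
[[-0.0, 0.3, 25.4], [-0.0, 0.0, 0.0]]
[[-0.0, 0.3, 25.5], [-0.0, 0.0, 0.0]]
[[-0.1, 0.3, 25.4], [-0.0, 0.0, 0.0]]
top tile_deep [ 6.6903e+02 -6.3250e+01 -5.0000e-02] 0.09633028507232666 0.93
wrist tile_deep [ 6.6846e+02 -6.3670e+01  5.0000e-02] 0.0486452579498291 0.74
```

View pics/wrist3.png

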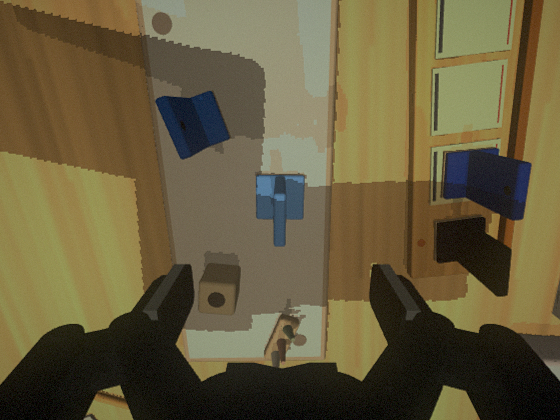

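The light tile is centred between the fingers at (280,198), with the wooden cube prop at (220,288) clear of the finger line. Deep stands on card d at about (668.5,-63.5).

Emit:
{"op": "servo_tool", "data": {
  "rows": [
    [85,[0,0.3,25.5],[0,0,0]],
    [85,[0,0.3,25.5],[0,0,0]],
    [85,[0,0.3,25.5],[0,0,0]],
    [85,[0,0.3,25.5],[0,0,0]],
    [85,[0,0,0],[0,0,0]],
    [0,[0,0,0],[0,0,0]],
    [0,[0,0,0],[0,0,0]],
    [0,[0,0,0],[0,0,0]]
  ]
}}

```text
clock: 10.92
eef_pos: [502.5, -72.9, 49.6]
tcp_rot: [3.14, 0.0, 1.491]
contact_force: [-1.1, 0.1, 0.0]
opening: 0.373
```

Emit:
{"op": "servo_tool", "data": {
  "rows": [
    [0,[0,0,0],[0,0,0]],
    [0,[0,0,0],[0,0,0]],
    [0,[0,0,0],[0,0,0]]
  ]
}}

```text
clock: 11.3
eef_pos: [502.0, -72.8, 48.9]
tcp_rot: [3.142, -0.0, 1.491]
contact_force: [-0.5, -0.1, 2.5]
opening: 0.097
```

```bash
python3 plan.py 500.5 -72.9 145 -0.08 4 664 61.3 145 0.035 9
```

```text
[[-0.1, -0.4, -24.0], [0.0, -0.0, 0.0]]
[[-0.0, -0.4, -24.0], [0.0, -0.0, 0.0]]
[[-0.1, -0.3, -24.0], [0.0, -0.0, 0.0]]
[[-0.0, -0.4, -24.1], [0.0, -0.0, 0.0]]
[[16.3, 16.9, 0.0], [0.0, -0.0, -0.7]]
[[16.1, 17.1, 0.0], [0.0, -0.0, -0.7]]
[[15.9, 17.3, 0.0], [0.0, -0.0, -0.7]]
[[15.7, 17.5, 0.0], [0.0, -0.0, -0.7]]
[[15.5, 17.7, 0.0], [0.0, -0.0, -0.8]]
[[15.2, 17.9, 0.0], [0.0, -0.0, -0.7]]
[[15.0, 18.1, 0.0], [0.0, -0.0, -0.8]]
[[14.7, 18.4, 0.0], [0.0, -0.0, -0.7]]
[[14.5, 18.5, 0.0], [0.0, -0.0, -0.8]]
```

Emit:
{"op": "servo_tool", "data": {
  "rows": [
    [0,[0,0,-24],[0,0,0]],
    [0,[0,0,-24],[0,0,0]],
    [0,[0,0,-24],[0,0,0]],
    [0,[0,0,-24],[0,0,0]],
    [0,[16,17,0],[0,0,-0.7]],
    [0,[16,17,0],[0,0,-0.7]],
    [0,[16,17,0],[0,0,-0.7]],
    [0,[16,17.5,0],[0,0,-0.7]]
  ]
}}

```text
clock: 12.3
eef_pos: [575.2, -11.5, 143.6]
tcp_rot: [-3.14, -0.0, 1.542]
contact_force: [-0.1, -0.8, -1.7]
opening: 0.097
```

Emit:
{"op": "servo_tool", "data": {
  "rows": [
    [0,[15.5,17.5,0],[0,0,-0.8]],
    [0,[15,18,0],[0,0,-0.7]],
    [0,[15,18,0],[0,0,-0.8]],
    [0,[15,18,0],[0,0,-0.7]],
    [0,[14.5,18.5,0],[0,0,-0.8]],
    [0,[0,0,0],[0,0,0]],
    [0,[0,0,0],[0,0,0]]
  ]
}}

```text
clock: 13.18
eef_pos: [663.9, 61.9, 143.7]
tcp_rot: [-3.14, 0.0, 1.607]
contact_force: [-0.2, -0.3, -0.9]
opening: 0.1
```

```bash
python3 plan.py 664 61.3 100 0.035 2 664 61.3 54 0.035 1
```

```text
[[-0.3, 0.1, 21.8], [-0.1, 0.0, 0.0]]
[[-0.2, 0.0, 21.9], [-0.0, 0.0, 0.1]]
[[-0.0, 0.1, 46.0], [-0.0, 0.0, -0.0]]
```

Emit:
{"op": "servo_tool", "data": {
  "rows": [
    [0,[-0.3,0,22],[0,0,0]],
    [0,[-0.2,0,22],[0,0,0]],
    [0,[0,0,20],[0,0,0]],
    [0,[0,0,15],[0,0,0]],
    [0,[0,0,8],[0,0,0]],
    [0,[0,0,3],[0,0,0]],
    [0,[0,0,0],[0,0,0]],
    [0,[0,0,0],[0,0,0]]
  ]
}}

```text
clock: 14.18
eef_pos: [665.0, 61.1, 55.4]
tcp_rot: [3.141, -0.0, 1.606]
contact_force: [0.0, 0.3, -0.9]
opening: 0.097
```

Emit:
{"op": "servo_tool", "data": {
  "rows": [
    [25,[0,0,0],[0,0,0]],
    [50,[0,0,0],[0,0,0]],
    [85,[0,0,0],[0,0,0]],
    [85,[0,0,0],[0,0,0]],
    [85,[0,0,0],[0,0,0]],
    [85,[0,0,-30],[0,0,0]],
    [85,[0,0,-40],[0,0,0]],
    [85,[0,0,-26],[0,0,0]]
  ]
}}

```text
clock: 15.18
eef_pos: [665.2, 61.1, 152.7]
tcp_rot: [3.14, -0.0, 1.606]
contact_force: [1.2, -0.1, 0.5]
opening: 0.994
```

```bash
python3 plan.py 434.8 -2.3 150 0.26 10
```

```text
[[-5.5, -23.3, 0.2], [0.0, 0.0, -1.3]]
[[-5.0, -23.4, 0.2], [0.0, 0.0, -1.3]]
[[-4.5, -23.5, 0.2], [0.0, 0.0, -1.3]]
[[-3.9, -23.6, 0.2], [0.0, 0.0, -1.3]]
[[-3.4, -23.6, 0.2], [0.0, 0.0, -1.3]]
[[-2.8, -23.7, 0.3], [0.0, 0.0, -1.3]]
[[-2.3, -23.8, 0.2], [0.0, 0.0, -1.3]]
[[-1.8, -23.8, 0.3], [0.0, 0.0, -1.3]]
[[-1.2, -23.8, 0.2], [0.0, 0.0, -1.2]]
[[-0.7, -23.9, 0.3], [0.1, 0.0, -1.3]]
```

Emit:
{"op": "servo_tool", "data": {
  "rows": [
    [85,[-5.5,-23.5,0],[0,0,-1.3]],
    [85,[-5,-23.5,0],[0,0,-1.3]],
    [85,[-4.5,-23.5,0],[0,0,-1.3]],
    [85,[-4,-23.5,0],[0,0,-1.3]],
    [85,[-3.5,-23.5,0],[0,0,-1.3]],
    [85,[-3,-23.5,0],[0,0,-1.3]],
    [85,[-2,-24,0],[0,0,-1.3]],
    [85,[-2,-24,0],[0,0,-1.3]]
  ]
}}

```text
clock: 16.18
eef_pos: [479.2, 9.8, 150.9]
tcp_rot: [3.141, 0.0, 1.789]
contact_force: [-0.1, -0.1, 0.3]
opening: 0.995
```

Emit:
{"op": "servo_tool", "data": {
  "rows": [
    [85,[-1,-24,0],[0,0,-1.3]],
    [85,[-0.5,-24,0],[0,0,-1.3]],
    [85,[0,0,0],[0,0,0]]
  ]
}}

```text
clock: 16.55
eef_pos: [432.3, -2.6, 150.8]
tcp_rot: [-3.141, -0.0, 1.833]
contact_force: [-0.5, -0.7, -0.1]
opening: 0.996
```

```bash
python3 plan.py 434.8 -2.3 49 0.26 4
python3 - <<'E'
from h import *
n="wrist";cv2.imwrite(f"pics/{n}4.png",grab_frame(n));c=get_calibration(n)
for k,p,z in(("tile_light",(665,61,.03),20),("tile_medium",(434.8,-2.3,.26),15)):
    if t:=trace(n,k):
        r=fit([(c,t[0]["mask"].astype(np.float32))],p,z);print(n,k,np.round(r.x,2),r.fun,t[0]["conf"])
E
```

```text
[[-0.1, 0.7, 25.5], [-0.0, -0.0, 0.0]]
[[-0.1, 0.6, 25.4], [-0.0, -0.0, 0.0]]
[[-0.1, 0.7, 25.5], [-0.0, -0.0, 0.1]]
[[-0.1, 0.6, 25.4], [-0.0, -0.0, 0.0]]
wrist tile_light [6.6821e+02 6.1110e+01 6.0000e-02] 0.03866708278656006 0.9
wrist tile_medium [ 4.371e+02 -2.540e+00  2.500e-01] 0.06380492448806763 0.78
```

View pics/wrist4.png

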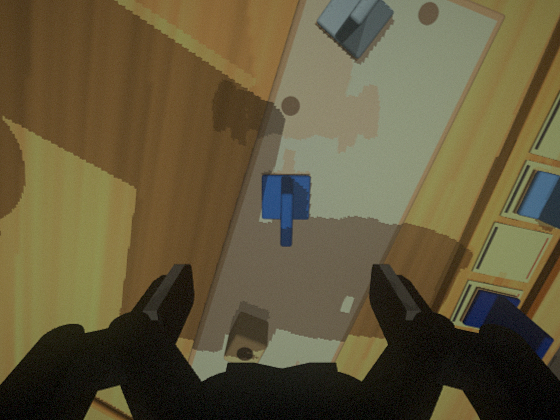

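The medium tile is centred between the fingers at (286,198). Light and deep are visible standing on cards b and d, and card c is empty.

Emit:
{"op": "servo_tool", "data": {
  "rows": [
    [85,[0,0.7,25.5],[0,0,0]],
    [85,[0,0.7,25.5],[0,0,0]],
    [85,[0,0.7,25.5],[0,0,0]],
    [85,[0,0.7,25.5],[0,0,0]],
    [85,[0,0,0],[0,0,0]],
    [0,[0,0,0],[0,0,0]],
    [0,[0,0,0],[0,0,0]],
    [0,[0,0,0],[0,0,0]]
  ]
}}

```text
clock: 17.7
eef_pos: [436.9, -1.6, 49.5]
tcp_rot: [3.14, 0.0, 1.833]
contact_force: [0.4, 0.2, 0.6]
opening: 0.369
```

Emit:
{"op": "servo_tool", "data": {
  "rows": [
    [0,[0,0,0],[0,0,0]],
    [0,[0,0,0],[0,0,0]],
    [0,[0,0,0],[0,0,0]]
  ]
}}

```text
clock: 18.08
eef_pos: [436.4, -1.7, 49.0]
tcp_rot: [3.141, 0.0, 1.833]
contact_force: [-1.8, -0.4, 4.3]
opening: 0.101
```

```bash
python3 plan.py 435 -2.3 145 0.26 4 664.5 0.5 145 0.035 10
```

```text
[[-0.1, -0.4, -24.0], [0.0, 0.0, 0.0]]
[[-0.1, -0.4, -24.0], [0.0, 0.0, 0.0]]
[[-0.0, -0.3, -24.0], [0.0, 0.0, 0.1]]
[[-0.1, -0.4, -24.0], [0.0, 0.0, 0.0]]
[[-5.6, 22.3, 0.0], [0.0, 0.0, 1.3]]
[[-5.1, 22.4, 0.0], [0.0, 0.0, 1.3]]
[[-4.6, 22.5, 0.0], [0.0, 0.0, 1.3]]
[[-4.1, 22.6, 0.0], [0.0, 0.0, 1.3]]
[[-3.6, 22.7, 0.0], [0.0, 0.0, 1.3]]
[[-3.1, 22.7, 0.0], [0.0, 0.0, 1.3]]
[[-2.6, 22.8, 0.0], [0.0, 0.0, 1.3]]
[[-2.1, 22.8, 0.0], [0.0, 0.0, 1.3]]
[[-1.6, 22.9, 0.0], [0.0, 0.0, 1.3]]
[[-1.0, 22.9, 0.1], [0.0, 0.0, 1.2]]
```

Emit:
{"op": "servo_tool", "data": {
  "rows": [
    [0,[0,0,-24],[0,0,0]],
    [0,[0,0,-24],[0,0,0]],
    [0,[0,0,-24],[0,0,0]],
    [0,[0,0,-24],[0,0,0]],
    [0,[-5.5,22,0],[0,0,1.3]],
    [0,[-5,22,0],[0,0,1.3]],
    [0,[-4.5,22.5,0],[0,0,1.3]],
    [0,[-4,22.5,0],[0,0,1.3]]
  ]
}}

```text
clock: 19.08
eef_pos: [527.8, 0.0, 144.5]
tcp_rot: [-3.141, -0.0, 1.742]
contact_force: [0.3, -1.2, -1.1]
opening: 0.1
```

Emit:
{"op": "servo_tool", "data": {
  "rows": [
    [0,[-3.5,22.5,0],[0,0,1.3]],
    [0,[-3,22.5,0],[0,0,1.3]],
    [0,[-2.5,23,0],[0,0,1.3]],
    [0,[-2,23,0],[0,0,1.3]],
    [0,[-1.5,23,0],[0,0,1.3]],
    [0,[-1,23,0],[0,0,1.3]],
    [0,[0,0,0],[0,0,0]],
    [0,[0,0,0],[0,0,0]]
  ]
}}

```text
clock: 20.08
eef_pos: [663.9, 2.3, 144.2]
tcp_rot: [-3.14, -0.0, 1.607]
contact_force: [0.3, -0.6, -1.9]
opening: 0.093
```

```bash
python3 plan.py 664 0.5 100 0.035 2 664 0.5 54 0.035 1
python3 - <<'E'
from h import *
cv2.imwrite("pics/w5.png",grab_frame("wrist"))
E
```

```text
[[-0.9, 0.0, 22.1], [-0.0, -0.0, 0.0]]
[[-0.9, 0.1, 22.1], [-0.1, -0.0, 0.1]]
[[-0.0, -0.0, 46.0], [0.0, -0.0, -0.0]]
```

View pics/w5.png

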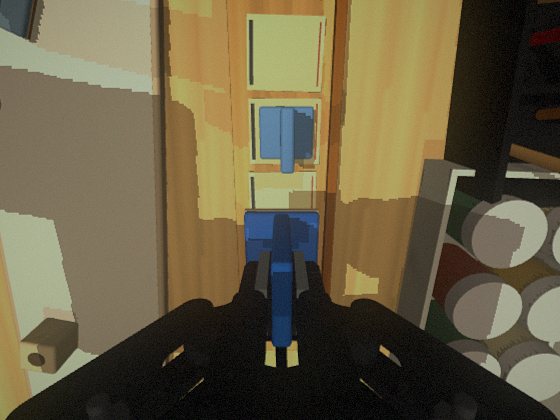

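Light stands centred on card b (foot columns 260–314 against card 249–321). Medium is over card c, so I'll lower it.

Emit:
{"op": "servo_tool", "data": {
  "rows": [
    [0,[-0.9,-0.3,22],[0,0,0]],
    [0,[-0.9,-0.3,22],[0,0,0]],
    [0,[0,0,20],[0,0,0]],
    [0,[0,0,15],[0,0,0]],
    [0,[0,0,8],[0,0,0]],
    [0,[0,0,3.5],[0,0,0]],
    [0,[0,0,0],[0,0,0]],
    [0,[0,0,0],[0,0,0]]
  ]
}}

```text
clock: 21.12
eef_pos: [664.9, 0.5, 54.8]
tcp_rot: [3.141, 0.0, 1.606]
contact_force: [-0.6, 0.9, -0.8]
opening: 0.096
```

Emit:
{"op": "servo_tool", "data": {
  "rows": [
    [25,[0,0,0],[0,0,0]],
    [50,[0,0,0],[0,0,0]],
    [85,[0,0,0],[0,0,0]],
    [85,[0,0,0],[0,0,0]],
    [85,[0,0,0],[0,0,0]],
    [85,[0,0,-30],[0,0,0]],
    [85,[0,0,-40],[0,0,0]],
    [85,[0,0,-26],[0,0,0]]
  ]
}}

```text
clock: 22.12
eef_pos: [665.1, 0.5, 152.2]
tcp_rot: [3.14, 0.0, 1.606]
contact_force: [0.2, 0.3, -0.1]
opening: 0.994
```

```bash
python3 plan.py 448.5 152 150 -0.4 11
```

```text
[[14.5, -19.2, 0.2], [0.0, -0.0, 2.3]]
[[13.7, -19.8, 0.2], [0.0, -0.0, 2.3]]
[[12.9, -20.3, 0.2], [0.0, -0.0, 2.3]]
[[12.0, -20.8, 0.2], [0.0, -0.0, 2.3]]
[[11.2, -21.2, 0.1], [0.0, -0.0, 2.3]]
[[10.4, -21.7, 0.2], [0.0, -0.0, 2.2]]
[[9.5, -22.1, 0.1], [0.0, -0.0, 2.3]]
[[8.6, -22.4, 0.2], [0.0, -0.0, 2.2]]
[[7.8, -22.7, 0.1], [0.0, -0.0, 2.3]]
[[6.8, -23.0, 0.2], [0.0, -0.0, 2.2]]
[[5.9, -23.3, 0.1], [0.1, -0.0, 2.3]]
```

Emit:
{"op": "servo_tool", "data": {
  "rows": [
    [85,[14.5,-19,0],[0,0,2.3]],
    [85,[14,-20,0],[0,0,2.3]],
    [85,[13,-20,0],[0,0,2.3]],
    [85,[12,-21,0],[0,0,2.3]],
    [85,[11,-21,0],[0,0,2.3]],
    [85,[10.5,-22,0],[0,0,2.2]],
    [85,[9.5,-22,0],[0,0,2.3]],
    [85,[8.5,-22.5,0],[0,0,2.2]]
  ]
}}

```text
clock: 23.12
eef_pos: [506.3, 111.3, 150.4]
tcp_rot: [3.141, -0.0, 1.287]
contact_force: [-0.6, -0.0, 0.7]
opening: 0.998
```

Emit:
{"op": "servo_tool", "data": {
  "rows": [
    [85,[8,-22.5,0],[0,0,2.3]],
    [85,[7,-23,0],[0,0,2.2]],
    [85,[6,-23,0],[0,0,2.3]],
    [85,[0,0,0],[0,0,0]]
  ]
}}

```text
clock: 23.62
eef_pos: [447.5, 153.0, 150.4]
tcp_rot: [-3.141, 0.0, 1.172]
contact_force: [0.6, 0.5, 0.6]
opening: 0.996
```

```bash
python3 plan.py 448.5 152 49 -0.4 4
python3 - <<'E'
from h import *
n="wrist";cv2.imwrite(f"pics/{n}6.png",grab_frame(n));c=get_calibration(n)
for k,p,z in(("tile_medium",(665,0.5,.03),20),("tile_pale",(448,152,-.4),15)):
    if t:=trace(n,k):
        r=fit([(c,t[0]["mask"].astype(np.float32))],p,z);print(n,k,np.round(r.x,2),r.fun,t[0]["conf"])
E
```

```text
[[-0.1, 0.3, 25.3], [-0.0, 0.0, 0.0]]
[[-0.1, 0.4, 25.4], [-0.0, 0.0, 0.0]]
[[-0.1, 0.3, 25.3], [-0.0, 0.0, 0.0]]
[[-0.2, 0.4, 25.4], [-0.0, 0.0, 0.1]]
wrist tile_medium [6.664e+02 8.000e-02 3.000e-02] 0.025889575481414795 0.65
wrist tile_pale [ 4.5000e+02  1.5133e+02 -4.0000e-01] 0.04897803068161011 0.78
```

View pics/wrist6.png

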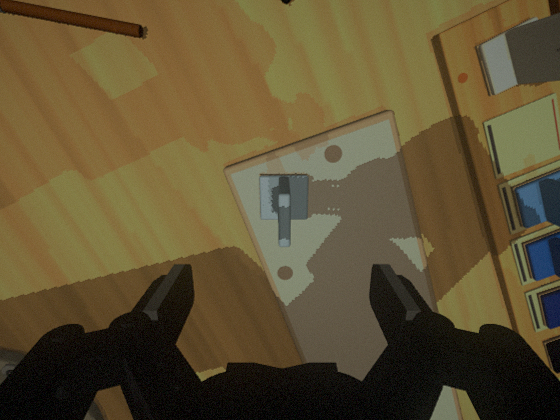

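The pale tile is centred between the fingers at (284,198). Light, medium and deep stand on b, c and d, and card a is free at (520,135).

Emit:
{"op": "servo_tool", "data": {
  "rows": [
    [85,[0,0.5,25.5],[0,0,0]],
    [85,[0,0.5,25.5],[0,0,0]],
    [85,[0,0.5,25.5],[0,0,0]],
    [85,[0,0.5,25.5],[0,0,0]],
    [85,[0,0,0],[0,0,0]],
    [0,[0,0,0],[0,0,0]],
    [0,[0,0,0],[0,0,0]],
    [0,[0,0,0],[0,0,0]]
  ]
}}

```text
clock: 24.78
eef_pos: [450.9, 151.9, 49.1]
tcp_rot: [3.14, -0.001, 1.17]
contact_force: [-0.1, 0.2, -0.8]
opening: 0.373
```

Emit:
{"op": "servo_tool", "data": {
  "rows": [
    [0,[0,0,0],[0,0,0]],
    [0,[0,0,0],[0,0,0]],
    [0,[0,0,0],[0,0,0]]
  ]
}}

```text
clock: 25.15
eef_pos: [450.4, 151.8, 48.5]
tcp_rot: [3.142, -0.0, 1.17]
contact_force: [-1.9, 0.5, 4.2]
opening: 0.1
```

```bash
python3 plan.py 449 152 145 -0.4 4 661 119.3 145 0.035 10
```

```text
[[-0.1, -0.3, -24.1], [0.0, -0.0, -0.0]]
[[-0.1, -0.3, -24.1], [0.0, -0.0, -0.0]]
[[-0.1, -0.4, -24.2], [0.0, -0.0, -0.0]]
[[-0.1, -0.3, -24.1], [0.0, -0.0, -0.0]]
[[5.3, 20.8, 0.0], [0.0, -0.0, -2.5]]
[[4.3, 21.0, 0.0], [0.0, -0.0, -2.5]]
[[3.4, 21.2, 0.0], [0.0, -0.0, -2.5]]
[[2.5, 21.3, 0.0], [0.0, -0.0, -2.5]]
[[1.6, 21.4, 0.0], [0.0, -0.0, -2.5]]
[[0.6, 21.4, 0.0], [0.0, -0.0, -2.5]]
[[-0.3, 21.4, 0.0], [0.0, -0.0, -2.5]]
[[-1.2, 21.4, 0.0], [0.0, -0.0, -2.5]]
[[-2.2, 21.4, 0.0], [0.0, -0.0, -2.5]]
[[-3.1, 21.2, 0.0], [0.0, -0.0, -2.5]]
```

Emit:
{"op": "servo_tool", "data": {
  "rows": [
    [0,[0,0,-24],[0,0,0]],
    [0,[0,0,-24],[0,0,0]],
    [0,[0,0,-24],[0,0,0]],
    [0,[0,0,-24],[0,0,0]],
    [0,[5,21,0],[0,0,-2.5]],
    [0,[4.5,21,0],[0,0,-2.5]],
    [0,[3.5,21,0],[0,0,-2.5]],
    [0,[2.5,21,0],[0,0,-2.5]]
  ]
}}

```text
clock: 26.15
eef_pos: [535.3, 138.5, 144.0]
tcp_rot: [-3.141, 0.0, 1.346]
contact_force: [0.1, -0.1, -1.1]
opening: 0.101
```

Emit:
{"op": "servo_tool", "data": {
  "rows": [
    [0,[1.5,21.5,0],[0,0,-2.5]],
    [0,[0.5,21.5,0],[0,0,-2.5]],
    [0,[0,21.5,0],[0,0,-2.5]],
    [0,[-1,21.5,0],[0,0,-2.5]],
    [0,[-2,21.5,0],[0,0,-2.5]],
    [0,[-3,21,0],[0,0,-2.5]],
    [0,[0,0,0],[0,0,0]],
    [0,[0,0,0],[0,0,0]]
  ]
}}

```text
clock: 27.15
eef_pos: [661.3, 119.6, 143.7]
tcp_rot: [-3.14, 0.0, 1.606]
contact_force: [0.5, -0.4, -0.9]
opening: 0.098
```

```bash
python3 plan.py 661 119.3 100 0.035 2 661 119.3 54 0.035 1
python3 - <<'E'
from h import *
cv2.imwrite("pics/w7.png",grab_frame("wrist"))
E
```

```text
[[-0.1, -0.1, 21.8], [-0.0, 0.0, -0.0]]
[[-0.2, -0.1, 21.9], [-0.1, 0.0, -0.0]]
[[0.0, -0.0, 46.0], [0.0, 0.0, -0.0]]
```

View pics/w7.png

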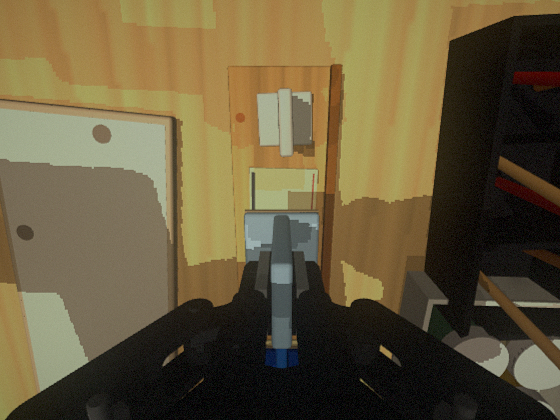

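The pale tile is over card a (card columns 250–318, tile column 282). The card edge sits a few pixels farther out than on c, so I'll shift +1 mm in y and lower.

Emit:
{"op": "servo_tool", "data": {
  "rows": [
    [0,[0.5,0,22],[0,0,0]],
    [0,[0.5,0,22],[0,0,0]],
    [0,[0,0,20],[0,0,0]],
    [0,[0,0,15],[0,0,0]],
    [0,[0,0,8],[0,0,0]],
    [0,[0,0,3],[0,0,0]],
    [0,[0,0,0],[0,0,0]],
    [0,[0,0,0],[0,0,0]]
  ]
}}

```text
clock: 28.2
eef_pos: [662.7, 120.7, 54.9]
tcp_rot: [3.141, -0.0, 1.606]
contact_force: [-0.9, -0.5, -0.8]
opening: 0.1
```

Emit:
{"op": "servo_tool", "data": {
  "rows": [
    [25,[0,0,0],[0,0,0]],
    [50,[0,0,0],[0,0,0]],
    [85,[0,0,0],[0,0,0]],
    [85,[0,0,0],[0,0,0]],
    [85,[0,0,0],[0,0,0]],
    [85,[0,0,-30],[0,0,0]],
    [85,[0,0,-40],[0,0,0]],
    [85,[0,0,-26],[0,0,0]]
  ]
}}

```text
clock: 29.2
eef_pos: [662.9, 120.7, 152.2]
tcp_rot: [3.14, -0.0, 1.606]
contact_force: [0.2, -1.2, -0.3]
opening: 0.993
```

Emit:
{"op": "servo_tool", "data": {
  "rows": [
    [85,[0,-30,-10],[0,0,0]],
    [85,[0,-40,-10],[0,0,0]],
    [85,[0,-40,-10],[0,0,0]],
    [85,[0,-40,-10],[0,0,0]],
    [85,[0,-40,0],[0,0,0]],
    [85,[0,-30,0],[0,0,0]],
    [85,[0,0,0],[0,0,0]]
  ]
}}

```text
clock: 30.08
eef_pos: [440.5, 112.6, 190.4]
tcp_rot: [-3.141, 0.0, 1.607]
contact_force: [0.5, 1.2, 0.4]
opening: 0.996
```

Run:
```python
from h import *
W={}
for n in("top","scene"):
    W[n]=grab_frame(n);c=get_calibration(n)
    for k,x,y in(("tile_pale",662,120),("tile_light",665,61),("tile_medium",665,0),("tile_deep",668,-63),("end_white",661,188.6),("end_navy",668,-128.4)):
        if t:=trace(n,k):
            r=fit([(c,t[0]["mask"].astype(np.float32))],(x,y,.03),18 if 'end' in k else 20);print(n,k,np.round(r.x,2),round(r.fun,3),round(t[0]["conf"],2))
    C=c["world_to_cam"];Ki=np.linalg.inv(c["intrinsics"])
a=cv2.resize(W["top"][125:195,170:385],None,fx=3.7,fy=3.7,interpolation=3)
b=cv2.resize(W["scene"][200:340,120:410],(a.shape[1],300),interpolation=3)
cv2.imwrite("pics/f.png",np.vstack([a,b]));print(sense()["clock"])
```

```text
top tile_pale [661.8  120.05   0.  ] 0.057 0.63
top tile_light [6.6464e+02 6.0180e+01 7.0000e-02] 0.086 0.69
top tile_medium [6.6412e+02 9.1000e-01 3.0000e-02] 0.081 0.78
top tile_deep [ 6.6956e+02 -6.3440e+01 -3.0000e-02] 0.075 0.94
top end_white [6.6073e+02 1.8856e+02 3.0000e-02] 0.077 0.87
top end_navy [ 6.6712e+02 -1.2727e+02  5.0000e-02] 0.116 0.97
scene tile_pale [6.6418e+02 1.2012e+02 1.0000e-02] 0.042 0.63
scene tile_light [664.04 118.96  -1.59] 0.305 0.65
scene tile_medium [6.6606e+02 4.1000e-01 2.0000e-02] 0.047 0.95
scene tile_deep [ 6.7073e+02 -6.4360e+01 -2.0000e-02] 0.056 0.74
scene end_white [6.6224e+02 1.8869e+02 6.0000e-02] 0.041 0.94
scene end_navy [ 6.6945e+02 -1.2929e+02  7.0000e-02] 0.034 0.7
30.775
```

View pics/f.png

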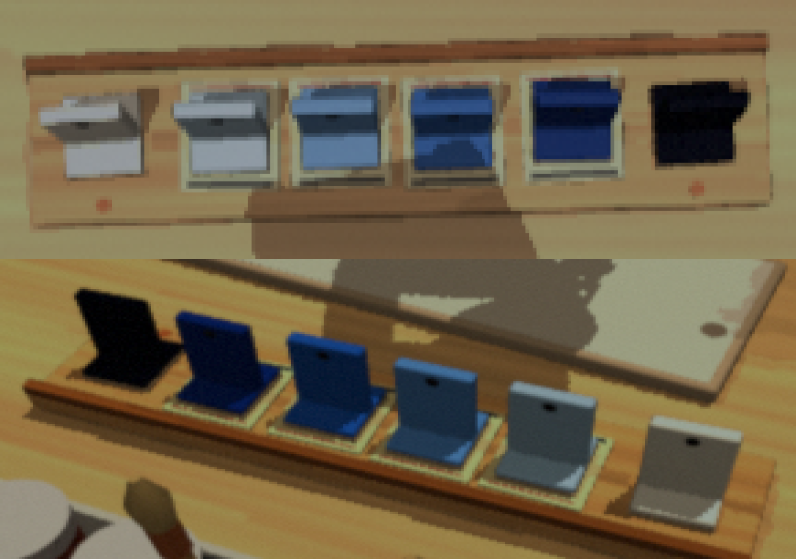

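All four tiles stand upright, centred and square on their cards. In the crop, feet are within about 3 mm of the card centres and the order white→pale→light→medium→deep→navy is correct. Handing in.

```bash
python3 -c "
from rig import *
print(sign_off())"
```

```text
the job is handed in; nothing more can be done
None
```

I stood the four blue tiles on the rail and handed the job in at about 31 s. From the white end (robot's left) they are pale on card a, light on b, medium on c and deep on d.

**Placing:** In the last pictures, all six tiles stand upright. Each blue tile sits about 3 mm or less from its card centre (limit 12 mm) and within about 0.1 rad of square (limit 0.2 rad). The gripper is open and well clear of the rail.

**End tiles:** They measure within about 1.5 mm of where they started, which is the measurement error.

**Checks that disagreed:**
- **Light tile, scene camera:** The final fit failed because the detector picked out the pale tile instead. The top-camera fit and the picture both show the light tile on card b.
- **Cards, wrist camera:** A close-up measurement put the cards about 15 mm nearer the robot than the other cameras did. I put this down to clipping at the picture edge and ignored it.
- **Camera offset:** The top and scene cameras differ by 1–2 mm throughout, as the calibration allows.

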